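# Time and pin the shaker's drive pulley

## Robot

A 6-joint arm with a two-finger parallel gripper is mounted at the origin on the work surface. World frame = base frame: x ahead of the robot, y to its left, z up, the work surface at z = 0. Lengths are in m, angles in rad, forces in N, time in s.
With the tool pointing down it reaches from about 0.35 to 0.925 m from the base axis. Payload 6.4 kg.
Tool frame: the origin (TCP) lies on the front face of the gripper's body, between the roots of the fingers; the fingertips stand 97 mm ahead of it and the grasp point (between the pads) lies 78 mm ahead of it; x points along the fingers, y is the direction in which the jaws open and shut, and the axes are right-handed (so a half turn about x gives the same grasp; the last joint's range is limited). The gripper opens to 94 mm and grips with 3 to 60 N. Pads are 16 mm wide; open, the fingers measure 119 mm over their backs; the gripper's body (75 mm by 177 mm) begins 78 mm behind the grasp point.
Start: joints at [-1.468, 0.245, 1.558, -0, 1.339, -0.174], TCP at [0.178, -0.625, 0.303] pointing down, gripper open.
Joint ranges: [-3.13, 3.13], [-1.02, 2.26], [0.13, 2.54], [-0.95, 4.09], [0.21, 2.88], [-2.74, 2.74]. Speed limits (rad/s): [2.57, 2.57, 3.14, 3.14, 3.14, 3.14].

## Interface

Orientations are given as a unit quaternion [w, x, y, z].
In Python, from workcell import r gives the robot as it stands. The module is installed in compiled form; this text tells all that it offers.
- The arm moves only by the shell command python3 -m creep 'ROWS' [OPENING] [FORCE]. ROWS is JSON, a list of rows, each a list of 6 numbers: the shift along the tool's x, y, z in cm, then the turn, a rotation vector about the tool's x, y, z in degrees. In form: [[dx, dy, dz, ax, ay, az], ...]. A call has 1 to 20 rows; each row is the pose to reach, as a shift and turn from the pose commanded when the call began, along the tool's axes at that moment; what a row does not reach only later rows make up. A row lasts 1/10 s, in which the tool goes at most 50 mm and 8.59 degrees, less where a joint would pass 70% of its speed; a pose out of reach is approached as far as the arm can. A call with a gripper value outside its range is refused whole. OPENING is the closure, from -1 (fully open) to 1 (shut), set as the call begins (- or left out, the last holds). The fingers move at their own pace and stop on an object; FORCE is the grip in N (left out, the last holds). Time passes only in rows, so rows that repeat a pose let the fingers close. It gives the time, the measured TCP pose, the force and the opening at its end, in the units of the state.
- r.get_state(): the state, without advancing time (a new reading comes with each control period).
- r.capture(name): name is "scene" or "side" or "wrist"; returns (picture, depth): 420x560x3 uint8, red, green, blue; 420x560 float32, m along the optical axis (not along the pixel's ray), 0 where there is no reading.
- r.calibration(name): a dict with "fovy" (degrees; the focal length in pixels is half the picture's height over the tangent of half this angle, whatever the lens; pixels are square), "cx", "cy" (the principal point, pixels), "distortion" ([k1, k2, p1, p2, k3] as OpenCV has them; the pictures are not rectified), "rvec" (rotation vector, rad) and "tvec" (3), from world to camera coordinates, as OpenCV has them. Camera axes: x right, y down, z forward; pixel columns grow to the right and rows downward; lengths in m; the calibration is good to about 2 mm. A picture is of the moment at which its call begins: read the wrist's pose just before it. calibration takes no time and is no camera call; for the wrist camera it gives the pose at the moment of the call.
- r.hand_in(): hands the job in, once; it reports no verdict.
The state is a dict: "clock": time; "qpos": joint angles; "qd": joint speeds; "effort": joint torques, N m; "eef_pos": TCP position; "tool_rot": TCP orientation; "ft_force": force on the tool from outside, world axes, zero at the start; "moment": the same for the moment, N m; "grip_width": finger opening in m.
Only numpy, scipy, OpenCV 4.12 (cv2) and the standard library are available. Lean on these libraries where they do the work, as an engineer would, in place of code of your own. Each camera call takes 0.05 s, during which the arm holds its last target.

## Task

The lab shaker's cover is off for service: turn its drive pulley by the rim until the red mark engraved on the rim faces the yellow pointer. Then take the orange-headed timing pin from its blue stand, put it down through the hole in the pulley, feel for the socket underneath and ease the pin fully home without forcing it. Leave the pin in place and the bottle, tip box and flask undisturbed.

Things in the scene. Friction and masses are not known exactly. Their poses are not given: they have to be found in the camera images.
- drive: Fixed shaker base: grey box 200 x 200 mm, flat deck 30 mm above the bench; origin at the centre of its underside, z up. The pulley's vertical axis runs through its origin; the pointer lies on its +x axis. A small black motor (30 mm across, top 54 mm above the bench) stands on it at (-78, 72) mm.
- pointer (a point): Tip of the fixed yellow pointer (4 mm wide blade on a 16 mm wide post that stands 80 to 98 mm from the pulley's axis on the deck), 74 mm from the axis, level with the top of the rim (88 mm above the bench). The blade points at the axis.
- pulley: Aluminium timing pulley on a vertical axis, stays where left (friction 0.12 N m); origin on the axis at its underside, 54 mm above the bench; x to the mark. Rim: 140 mm outer, 122 mm inner dia. (9 mm wall), top 88 mm above the bench; pinch it from above, one finger inside, anywhere clear of the pointer. Inside, a flat three-spoked web, its top 62 mm above the bench; hub up to 5 mm higher.
- mark (a point): The red engraved line (5 mm wide, across the rim's top and down its outside): this point is on the rim's outer top edge, 70 mm from the axis. Facing the pointer it is 4 mm from the pointer's tip. At the start it is 0.5 to 1.5 rad counterclockwise (seen from above) of the pointer.
- pin_hole (a point): Centre of the mouth, on the web's top, of the round 9.6 mm through hole (1 mm chamfer) in the spoke under the mark, 45 mm from the axis. The collar of the pin is too wide for it.
- pin: Loose steel timing pin, 88 mm, 50 g, upright in its stand; origin at its lower end, z to the head. Shank 8 mm dia., 24 mm long, square-edged foot; collar 17 mm dia. at 24 to 28 mm; stem 10 mm; orange head 18 mm dia. at 60 to 88 mm. Home: collar resting on the web, lower end 24 mm below the web's top, 14 mm deep in the socket. Pressing it over 30 N against the drive is forcing it.
- stand: Fixed blue block 56 x 56 x 30 mm with a loose 10 mm hole in the middle of its top, where the pin stands on its collar with the lower end 6 mm above the bench; origin at the centre of its underside.
- bottle: Bystander: white reagent bottle, 64 mm across, 115 mm tall; origin at the centre of its underside.
- tip_box: Bystander: blue and black tip box, 90 x 70 x 57 mm; origin at the centre of its underside.
- flask: Bystander: glass conical flask, 72 mm across the foot, 100 mm tall; origin at the centre of its underside.
- socket (a point): Nominal socket: on the pointer's line, 45 mm from the axis, 52 mm above the bench = 10 mm below the web's top, hidden under the pulley. Slot in a fixed steel block, 9.2 mm wide in the turning direction, 13.6 mm radially, 18 mm deep, sharp-edged. Truly up to 4 mm either side: stand the pin in the pulley's hole on the block and ease the pulley to and fro under light pressure until it drops.

How it is judged:
By the outcome, as a careful person would: the job done as asked, in the order asked, and still so for the second after the job is handed in, with the robot touching nothing.
It also fails if it takes over 67 s, if anything falls off the work surface, if the arm or the gripper's body presses on something with over 40 N, if the wrist force passes 120 N, or if a joint passes its speed limit or range.

## Working session

There is one attempt and no reset: what is moved stays moved. The work goes in short steps, Python scripts to look and compute and a shell command to move; the robot and the scene stay as the last step left them, time stands still between calls to the robot, and variables do not carry over. Pictures are saved under pics/ and viewed, and the job is handed in when it is done.

```bash
mkdir -p pics; ls; cat > h.py <<'E'
from workcell import r
import numpy as np, cv2
from scipy.spatial.transform import Rotation as R
def cal(n):
    c=r.calibration(n); f=210/np.tan(np.radians(c['fovy'])/2)
    K=np.array([[f,0,c['cx']],[0,f,c['cy']],[0,0,1.]]); return K,np.array(c['distortion'],float),np.array(c['rvec'],float).ravel(),np.array(c['tvec'],float).ravel()
def ray(c,px):
    K,d,rv,t=c; p=cv2.undistortPoints(np.array(px,float).reshape(-1,1,2),K,d).reshape(-1,2)
    Rm=cv2.Rodrigues(rv)[0]; D=np.c_[p,np.ones(len(p))]@Rm; o=-Rm.T@t; return o,D
def plane(c,px,z):
    o,D=ray(c,px); return o+D*((z-o[2])/D[:,2])[:,None]
def proj(c,P):
    K,d,rv,t=c; return cv2.projectPoints(np.array(P,float).reshape(-1,1,3),rv,t,K,d)[0].reshape(-1,2)
def tool():
    s=r.get_state(); q=s['tool_rot']; return np.array(s['eef_pos']),R.from_quat([q[1],q[2],q[3],q[0]])
E
python3 - <<'E'
from h import *
for n in ['scene','side','wrist']:
    c=cal(n); p,d=r.capture(n); cv2.imwrite(f'pics/{n}0.png',p[...,::-1]); np.savez(f'{n}0.npz',p=p,d=d,K=c[0],di=c[1],rv=c[2],t=c[3])
    print(n,c)
print(r.get_state())
E
```

```text
pics
scene (array([[420.11632132,   0.        , 285.26961259],
       [  0.        , 420.11632132, 206.35043333],
       [  0.        ,   0.        ,   1.        ]]), array([-0.12195168,  0.        ,  0.        ,  0.        ,  0.        ]), array([ 2.10709564,  1.5519227 , -0.46365372]), array([-0.18304284, -0.40745452,  1.31380629]))
side (array([[387.17545111,   0.        , 278.48116154],
       [  0.        , 387.17545111, 208.2322954 ],
       [  0.        ,   0.        ,   1.        ]]), array([0.03539075, 0.        , 0.        , 0.        , 0.        ]), array([ 0.53932825, -2.66913912,  1.21219151]), array([0.5339918 , 0.2206402 , 0.85858373]))
wrist (array([[293.20399322,   0.        , 279.37046781],
       [  0.        , 293.20399322, 211.68915256],
       [  0.        ,   0.        ,   1.        ]]), array([0.01384574, 0.        , 0.        , 0.        , 0.        ]), array([-2.33708234,  1.76622416,  0.22977949]), array([-0.64861927, -0.02762615,  0.39116249]))
{'clock': 0.15, 'qpos': array([-1.46809169e+00,  2.45635221e-01,  1.55868414e+00, -3.13649833e-05,
        1.33874435e+00, -1.74092908e-01]), 'qd': array([ 1.47072962e-04, -2.84267209e-03, -3.53470947e-03,  1.40112388e-04,
       -1.74361321e-03, -2.51394931e-05]), 'effort': array([ 7.23343564e-04, -4.16264963e+01, -3.14981568e+01,  6.85624452e-02,
        3.16127494e-02, -9.06996820e-05]), 'eef_pos': array([ 0.17760191, -0.62494156,  0.301837  ]), 'tool_rot': array([ 0.09703295,  0.70035278,  0.09807326, -0.70033722]), 'ft_force': array([0.33408877, 0.50362795, 0.10277694]), 'moment': array([-0.01122327, -0.00618667,  0.03233489]), 'grip_width': 0.09404742770334866}
```

View pics/scene0.png

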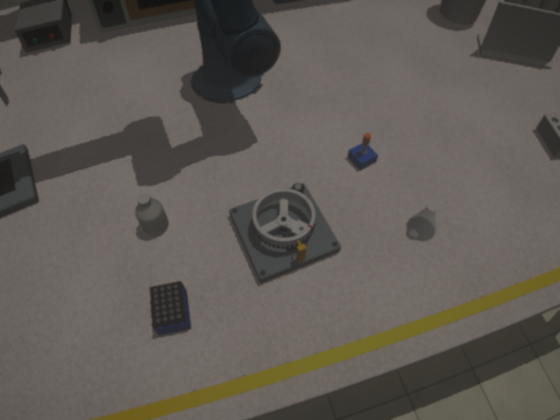

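View pics/side0.png

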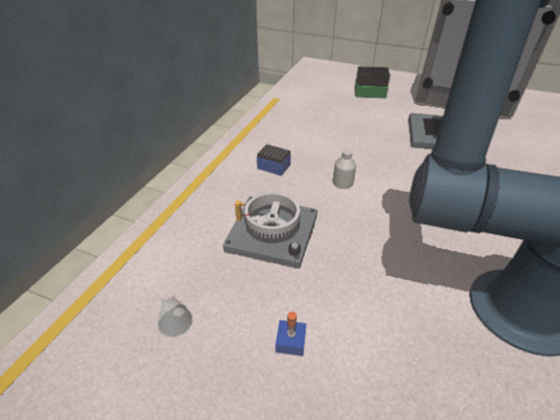

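View pics/wrist0.png

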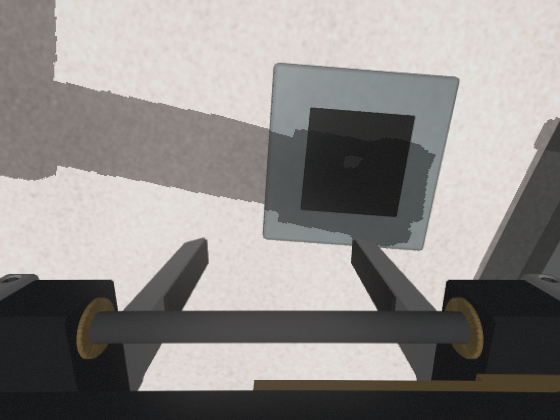

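The scene view shows the drive at about (285,230), its pointer at (300,250), the mark near (312,225) and the stand and pin at (365,150). The side view shows the drive at (272,225) and the pin at (291,325). The wrist camera only sees bench for now. I'll zoom in and take rough positions.

```bash
cat > m0.py <<'E'
from h import *
for n,b in [('scene',(220,180,350,285)),('side',(215,180,325,360))]:
    z=np.load(f'{n}0.npz'); p=z['p']; d=z['d']; c=(z['K'],z['di'],z['rv'],z['t'])
    x0,y0,x1,y1=b; cv2.imwrite(f'pics/{n}0z.png',cv2.resize(p[y0:y1,x0:x1,::-1],None,fx=min(800/(x1-x0),600/(y1-y0)),fy=min(800/(x1-x0),600/(y1-y0)),interpolation=cv2.INTER_CUBIC))
    # depth to world
    v,u=np.mgrid[0:420,0:560]; o,D=ray(c,np.c_[u.ravel(),v.ravel()]); W=(o+D*d.reshape(-1,1)).reshape(420,560,3)
    hsv=cv2.cvtColor(p,cv2.COLOR_RGB2HSV); H,S,V=[hsv[...,i].astype(int) for i in range(3)]
    near=(W[...,0]>0.3)&(W[...,0]<1)&(abs(W[...,1])<.6)&(d>0)
    for name,m,zr in [('orange',(H<14)&(S>130)&(V>60),(.07,.13)),('red',((H<6)|(H>172))&(S>90),(.05,.1)),('yellow',(H>14)&(H<32)&(S>120),(.06,.1)),('bluetop',(H>105)&(H<130)&(S>120),(.025,.035)),('deck',V>0,(.026,.034)),('rim',V>0,(.083,.093))]:
        mm=m&near&(W[...,2]>zr[0])&(W[...,2]<zr[1]); k=W[mm]
        if len(k): 
            print(n,name,len(k),'mean',k.mean(0).round(4),'mid',((k.min(0)+k.max(0))/2).round(4),'px',np.argwhere(mm).mean(0)[::-1].round(1))
            if name in('deck','rim'):print('   med',np.median(k,0).round(4))
E
python3 m0.py
```

```text
scene orange 21 mean [0.4392 0.2684 0.0942] mid [0.4379 0.2686 0.0931] px [367.  135.8]
scene red 5 mean [0.6439 0.0445 0.0875] mid [0.6429 0.0439 0.0883] px [310. 226.]
scene yellow 70 mean [0.6859 0.0091 0.0851] mid [0.6797 0.01   0.0777] px [300.6 247.2]
scene bluetop 133 mean [0.4422 0.27   0.0296] mid [0.4396 0.2697 0.0298] px [363.9 153.5]
scene deck 4482 mean [6.008e-01 3.000e-04 2.940e-02] mid [ 0.5314 -0.1278  0.03  ] px [283.6 230.3]
   med [ 0.615  -0.0172  0.0294]
scene rim 973 mean [ 0.5889 -0.0254  0.0871] mid [0.5604 0.0076 0.088 ] px [271.7 214.4]
   med [ 0.5909 -0.0054  0.087 ]
side orange 68 mean [0.4372 0.2747 0.0922] mid [0.438  0.273  0.0875] px [291.6 317. ]
side red 5 mean [0.5619 0.1376 0.0828] mid [0.539  0.1601 0.078 ] px [264.6 258. ]
side yellow 55 mean [0.6851 0.0164 0.0801] mid [0.683  0.0133 0.0758] px [238. 206.]
side bluetop 491 mean [0.4366 0.2768 0.0312] mid [0.4378 0.2735 0.0314] px [290.8 335.6]
side deck 3363 mean [0.5577 0.0689 0.0303] mid [ 0.5296 -0.122   0.03  ] px [274.9 253. ]
   med [0.5531 0.0633 0.0303]
side rim 698 mean [0.5862 0.0127 0.0873] mid [0.5613 0.0211 0.088 ] px [271.5 216.6]
   med [0.5882 0.0129 0.0875]
```

View pics/scene0z.png

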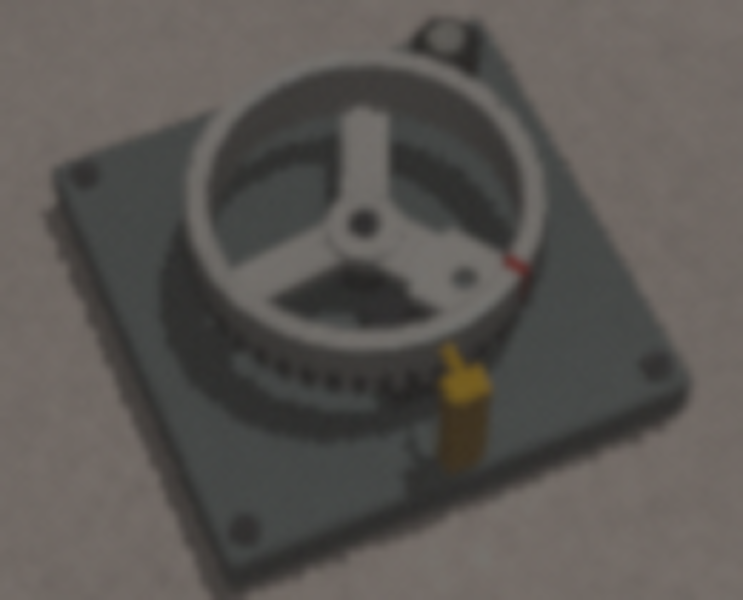

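View pics/side0z.png

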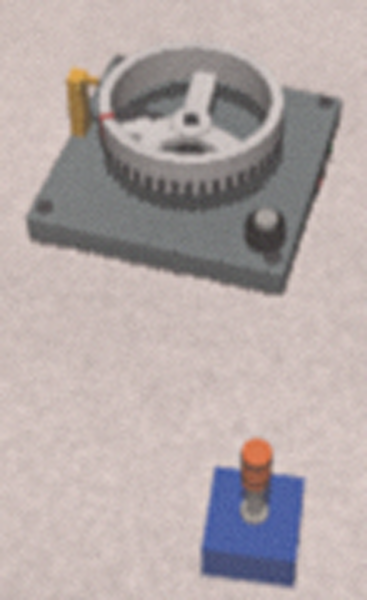

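```bash
cat > m1.py <<'E'
from h import *
for n in ['scene','side']:
    z=np.load(f'{n}0.npz'); p=z['p']; d=z['d']; c=(z['K'],z['di'],z['rv'],z['t'])
    v,u=np.mgrid[0:420,0:560]; o,D=ray(c,np.c_[u.ravel(),v.ravel()]); W=(o+D*d.reshape(-1,1)).reshape(420,560,3)
    b=np.array([.59,0,0]); near=np.hypot(W[...,0]-.59,W[...,1])<.1
    k=W[near&(abs(W[...,2]-.0875)<.003)]; k=k[np.hypot(*(k[:,:2]-np.array([.683,.012])).T)>.03]
    from scipy.optimize import least_squares
    s=least_squares(lambda q:np.hypot(k[:,0]-q[0],k[:,1]-q[1])-q[2],[.59,0,.065],loss='soft_l1',f_scale=.002); print(n,'rim',len(k),s.x)
    k=W[(np.hypot(W[...,0]-.59,W[...,1])<.2)&(abs(W[...,2]-.030)<.004)]
    rc=cv2.minAreaRect((k[:,:2]*1000).astype(np.float32)); print(rc)
E
python3 m1.py
```

```text
scene rim 595 [ 5.96715988e-01 -5.68293186e-04  6.50727509e-02]
((596.8866577148438, -0.6688995361328125), (201.20945739746094, 199.88067626953125), 6.356894493103027)
side rim 431 [0.596129   0.0035797  0.06520599]
((596.225341796875, 3.2087631225585938), (199.4804229736328, 202.2573699951172), 6.566704750061035)
```

Pulley axis is about (0.5965, 0.0015), deck yaw about 6.4°, and the mark about 43° (37° counterclockwise of the pointer). I'll pinch the rim on the robot side at azimuth 198° and swing it to 161°. First I'll move above it and refine with the wrist camera.

```bash
cat >> h.py <<'E'
def down(yaw):
    a=np.radians(yaw); y=np.array([np.cos(a),np.sin(a),0]); x=np.array([0,0,-1.]); return R.from_matrix(np.c_[x,y,np.cross(x,y)])
def row(pos,yaw,base=None):
    p,q=base or tool(); dp=q.inv().apply(np.array(pos)-p)*100; rv=(q.inv()*down(yaw)).as_rotvec(degrees=True)
    return np.r_[dp,rv].round(2).tolist()
E
python3 - <<'E'
from h import *
c=np.array([.5965,.0015]);a=np.radians(198)
g=c+.0655*np.array([np.cos(a),np.sin(a)]);print(g)
print(row([g[0],g[1],.30],18)); print(tool()[1].as_matrix().round(3))
E
```

```text
[ 0.5342058  -0.01874061]
[0.27, -48.57, -50.87, -92.14, -0.08, 0.05]
[[-0.     0.273 -0.962]
 [ 0.001 -0.962 -0.273]
 [-1.    -0.001 -0.   ]]
```

```bash
python3 -m creep '[[0,-48.6,-50.9,-92,0,0],[0,-48.6,-50.9,-92,0,0],[0,-48.6,-50.9,-92,0,0],[0,-48.6,-50.9,-92,0,0],[0,-48.6,-50.9,-92,0,0],[0,-48.6,-50.9,-92,0,0],[0,-48.6,-50.9,-92,0,0],[0,-48.6,-50.9,-92,0,0],[0,-48.6,-50.9,-92,0,0],[0,-48.6,-50.9,-92,0,0],[0,-48.6,-50.9,-92,0,0],[0,-48.6,-50.9,-92,0,0],[0,-48.6,-50.9,-92,0,0],[0,-48.6,-50.9,-92,0,0],[0,-48.6,-50.9,-92,0,0],[0,-48.6,-50.9,-92,0,0],[0,-48.6,-50.9,-92,0,0]]' 0.15 40
python3 - <<'E'
from h import *
n='wrist';c=cal(n); p,d=r.capture(n); cv2.imwrite(f'pics/w1.png',p[...,::-1]); np.savez('w1.npz',p=p,d=d,K=c[0],di=c[1],rv=c[2],t=c[3])
E
```

```text
clock: 1.85
eef_pos: [0.534, -0.0193, 0.3023]
tool_rot: [0.571, 0.416, 0.572, -0.417]
ft_force: [0.1, 0.4, 0.6]
grip_width: 0.0398
```

View pics/w1.png

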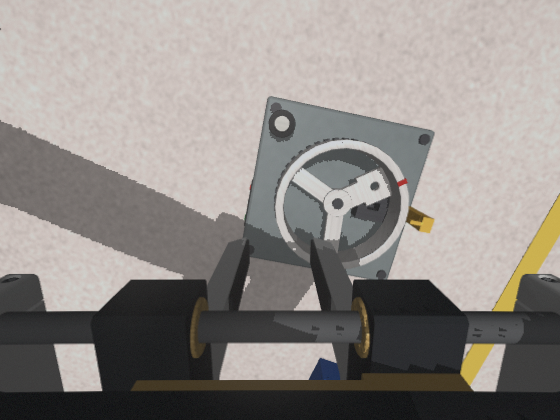

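The wrist view shows the whole drive: rim centre about (342,203), hub (338,204), hole (375,186), mark (402,183), pointer (410–430,222).

```bash
cat > m2.py <<'E'
import sys
from h import *
f=sys.argv[1]
z=np.load(f); p=z['p']; d=z['d']; c=(z['K'],z['di'],z['rv'],z['t'])
v,u=np.mgrid[0:420,0:560]; o,D=ray(c,np.c_[u.ravel(),v.ravel()]); W=(o+D*d.reshape(-1,1)).reshape(420,560,3)
P88=(o+D*((.088-o[2])/D[:,2])[:,None]).reshape(420,560,3)
P62=(o+D*((.062-o[2])/D[:,2])[:,None]).reshape(420,560,3)
P30=(o+D*((.030-o[2])/D[:,2])[:,None]).reshape(420,560,3)
from scipy.optimize import least_squares
c0=np.array([.5965,.0015])
k=(np.hypot(P88[...,0]-c0[0],P88[...,1]-c0[1])<.085)&(abs(W[...,2]-.0875)<.004)
hsv=cv2.cvtColor(p,cv2.COLOR_RGB2HSV); H,S,V=[hsv[...,i].astype(int) for i in range(3)]
k&=S<60
q=P88[k]; s=least_squares(lambda t:np.hypot(q[:,0]-t[0],q[:,1]-t[1])-t[2],[*c0,.0655],loss='soft_l1',f_scale=.002).x; print('rim',len(q),s.round(4))
ctr=s[:2]
near=np.hypot(P88[...,0]-ctr[0],P88[...,1]-ctr[1])<.11
red=((H<7)|(H>172))&(S>120)&near
q=P88[red]; r_=np.hypot(*(q[:,:2]-ctr).T); ok=(r_>.06)&(r_<.071); m=q[ok].mean(0)[:2]-ctr
print('mark',ok.sum(),m.round(4),'ang',np.degrees(np.arctan2(m[1],m[0])).round(2))
ye=(H>14)&(H<32)&(S>140)&near
for Z in [P88]:
    q=Z[ye]; e=q[:,:2]-ctr; rr=np.hypot(*e.T); t=np.degrees(np.arctan2(e[:,1],e[:,0]))
    b=(rr>.072)&(rr<.08); print('ptr',ye.sum(),'rmin',rr.min().round(4),'blade ang',t[b].mean().round(2),b.sum())
dk=(np.hypot(W[...,0]-c0[0],W[...,1]-c0[1])<.16)&(abs(W[...,2]-.030)<.004)
rc=cv2.minAreaRect((W[dk][:,:2]*1000).astype(np.float32)); print('deck',rc)
a=np.arctan2(m[1],m[0]); hp=ctr+.045*np.array([np.cos(a),np.sin(a)]); print('hole pred',hp.round(4),proj(c,[*hp,.062]).round(1))
cv2.imwrite('pics/'+f[:-4]+'z.png',cv2.resize(p[110:290,230:450,::-1],None,fx=3,fy=3,interpolation=cv2.INTER_CUBIC))
E
python3 m2.py w1.npz
```

```text
rim 3164 [0.593  0.0006 0.0647]
mark 40 [0.0494 0.0434] ang 41.34
ptr 389 rmin 0.0712 blade ang 10.47 110
deck ((593.4320678710938, 0.4258270263671875), (198.9755096435547, 198.8790740966797), 6.409516334533691)
hole pred [0.6268 0.0303] [[374.2 186. ]]
```

View pics/w1z.png

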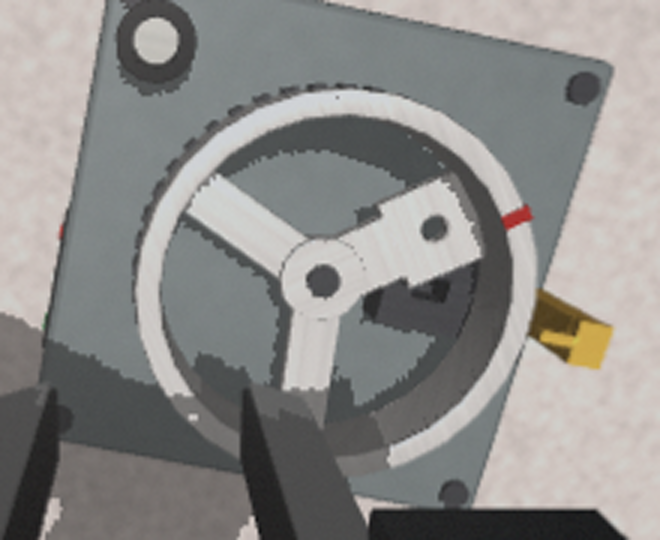

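```bash
python3 - <<'E'
from h import *
z=np.load('w1.npz'); p=z['p']; c=(z['K'],z['di'],z['rv'],z['t'])
ctr=np.array([.5932,.0005])
px=[[230+430/3,110+292/3]]
q=plane(c,px,.052)[0,:2]-ctr; print(np.hypot(*q),np.degrees(np.arctan2(q[1],q[0])))
q=plane(c,[[230+434/3,110+228/3]],.062)[0,:2]-ctr; print('hole',np.hypot(*q),np.degrees(np.arctan2(q[1],q[0])))
q=plane(c,[[230+540/3,110+337/3]],.088)[0,:2]-ctr; print('tip?',np.hypot(*q),np.degrees(np.arctan2(q[1],q[0])))
g=np.array([.5945,.001])
for a in [198,180.5,163]:
    b=np.radians(a); e=g+.0655*np.array([np.cos(b),np.sin(b)]); print(a,row([*e,.165],a-180))
E
python3 -c "
import cv2,numpy as np
p=np.load('w1.npz')['p'][160:240,340:440,::-1]
cv2.imwrite('pics/w1zz.png',cv2.convertScaleAbs(cv2.resize(p,None,fx=7,fy=7,interpolation=cv2.INTER_CUBIC),alpha=1.6))"
```

```text
0.04630836488556852 6.854156037759226
hole 0.045423003168451846 41.24216189809788
tip? 0.075201465400805 5.355927606328807
198 [13.75, -0.15, -0.1, -0.23, -0.0, 0.03]
180.5 [13.75, 0.15, -2.07, 17.27, 0.0, 0.03]
163 [13.75, 1.02, -3.86, 34.77, 0.01, 0.03]
```

View pics/w1zz.png

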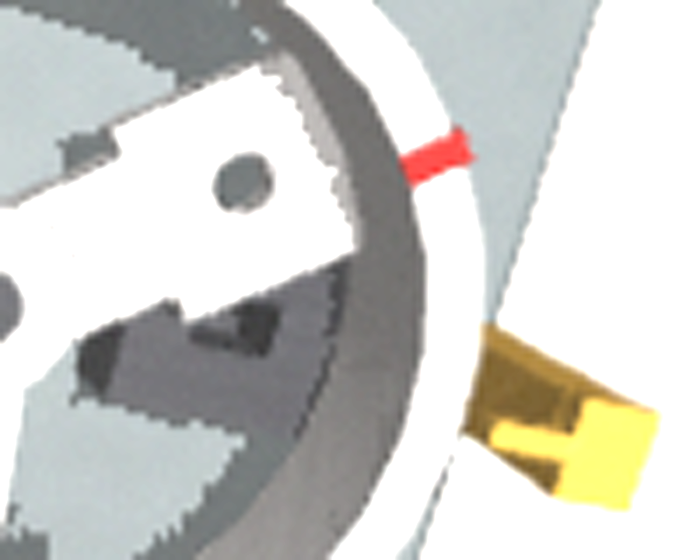

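The enlarged view shows part of the real socket slot in the block, with its clockwise edge from about (368,208) to (378,210.5). That gives an early estimate of the socket offset.

```bash
python3 - <<'E'
from h import *
z=np.load('w1.npz'); c=(z['K'],z['di'],z['rv'],z['t'])
ctr=np.array([.5932,.0005]); a=np.radians(6.4); u=np.array([np.cos(a),np.sin(a)]);v=np.array([-u[1],u[0]])
for x,y in [(195,340),(268,357),(280,308),(0,300)]:
    q=plane(c,[[340+x/7,160+y/7]],.052)[0,:2]-ctr; print('radial,tang mm',q@u*1e3,q@v*1e3)
E
python3 -m creep '[[4,-0.1,-0.1,0,0,0],[8,-0.1,-0.1,0,0,0],[11,-0.1,-0.1,0,0,0],[13,-0.1,-0.1,0,0,0],[13.7,-0.1,-0.1,0,0,0],[13.7,-0.1,-0.1,0,0,0]]' 0.15 40
python3 -m creep '[[0,0,0,0,0,0],[0,0,0,0,0,0],[0,0,0,0,0,0],[0,0,0,0,0,0],[0,0,0,0,0,0]]' 1 40
```

```text
radial,tang mm 40.46551999356738 -2.329332798685386
radial,tang mm 53.19646606595751 -2.7540063058188724
radial,tang mm 52.77888629370825 5.7439505232848465
radial,tang mm 6.901888280292893 -2.101016866167843
clock: 2.5
eef_pos: [0.5325, -0.019, 0.1651]
tool_rot: [0.571, 0.417, 0.572, -0.417]
ft_force: [0.0, 0.5, 0.2]
grip_width: 0.04
clock: 3.0
eef_pos: [0.5334, -0.0188, 0.1663]
tool_rot: [0.572, 0.416, 0.571, -0.417]
ft_force: [-2.6, -5.9, 1.9]
grip_width: 0.0081
```

```bash
python3 -c "
import numpy as np
for d in [1,3,6,9,12,15,18,21,24,27,30,32,34,34.9]:
    a=np.radians(d);print(d,round(6.55*(1-np.cos(a)),2),round(-6.55*np.sin(a),2))"
```

```text
1 0.0 -0.11
3 0.01 -0.34
6 0.04 -0.68
9 0.08 -1.02
12 0.14 -1.36
15 0.22 -1.7
18 0.32 -2.02
21 0.44 -2.35
24 0.57 -2.66
27 0.71 -2.97
30 0.88 -3.27
32 1.0 -3.47
34 1.12 -3.66
34.9 1.18 -3.75
```

```bash
python3 -m creep '[[0,0,-0.11,1,0,0],[0,0.01,-0.34,3,0,0],[0,0.04,-0.68,6,0,0],[0,0.08,-1.02,9,0,0],[0,0.14,-1.36,12,0,0],[0,0.22,-1.7,15,0,0],[0,0.32,-2.02,18,0,0],[0,0.44,-2.35,21,0,0],[0,0.57,-2.66,24,0,0],[0,0.71,-2.97,27,0,0],[0,0.88,-3.27,30,0,0],[0,1.0,-3.47,32,0,0],[0,1.12,-3.66,34,0,0],[0,1.18,-3.75,34.9,0,0],[0,1.18,-3.75,34.9,0,0],[0,1.18,-3.75,34.9,0,0]]'
cat > snap.py <<'E'
import sys
from h import *
for a in sys.argv[1:]:
    n,f=a.split(':'); c=cal(n); p,d=r.capture(n); cv2.imwrite(f'pics/{f}.png',p[...,::-1]); np.savez(f+'.npz',p=p,d=d,K=c[0],di=c[1],rv=c[2],t=c[3])
E
python3 snap.py wrist:w2 scene:s2; python3 m2.py w2.npz
```

```text
clock: 4.6
eef_pos: [0.5334, 0.0198, 0.1663]
tool_rot: [-0.421, -0.568, -0.419, 0.569]
ft_force: [-0.7, -6.9, 1.9]
grip_width: 0.0079
rim 8422 [0.5929 0.0009 0.0648]
mark 133 [0.0659 0.0085] ang 7.38
ptr 2130 rmin 0.0699 blade ang 15.25 702
deck ((593.2984619140625, 0.6766738891601562), (199.3782196044922, 199.46751403808594), 6.240327835083008)
hole pred [0.6376 0.0067] [[437.8 219.9]]
```

View pics/w2.png

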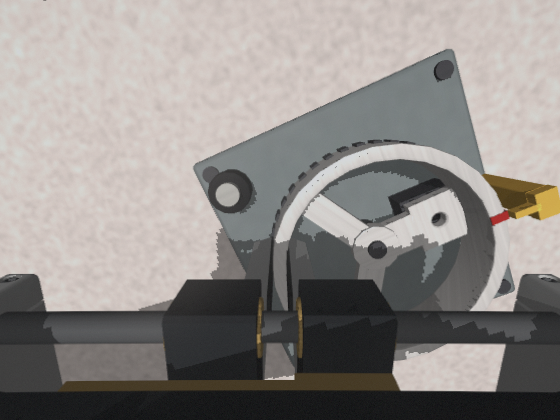

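The mark (498,219) now nearly faces the blade tip (510,214). I'll zoom in to measure what's left.

```bash
python3 - <<'E'
from h import *
z=np.load('w2.npz');p=z['p'];c=(z['K'],z['di'],z['rv'],z['t'])
cv2.imwrite('pics/w2z.png',cv2.resize(p[160:260,380:560,::-1],None,fx=4.4,fy=4.4,interpolation=cv2.INTER_CUBIC))
for k,(a,b) in {'tip':(511,213),'blade':(528,210)}.items(): pass
ctr=np.array([.5931,.0008])
# predicted pointer tip pixels for 6.4 deg
for ang in [5.4,6.4,7.4]:
    a=np.radians(ang); u=np.array([np.cos(a),np.sin(a)]); print(ang,proj(c,[[*(ctr+u*rr),.088] for rr in (.061,.070,.074,.080)]).round(1).tolist())
E
```

```text
5.4 [[490.5, 225.1], [506.5, 219.3], [513.7, 216.7], [524.5, 212.8]]
6.4 [[490.1, 223.4], [506.0, 217.4], [513.2, 214.7], [524.0, 210.5]]
7.4 [[489.6, 221.8], [505.5, 215.5], [512.7, 212.6], [523.5, 208.3]]
```

View pics/w2z.png

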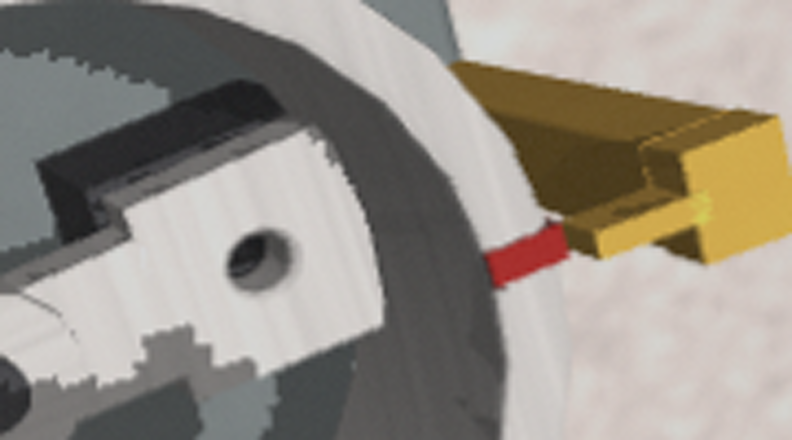

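```bash
python3 -m creep '[[0,0,-0.11,1,0,0],[0,0,-0.23,2,0,0],[0,0,-0.23,2,0,0],[0,0,-0.23,2,0,0]]'
python3 snap.py wrist:w3; python3 m2.py w3.npz
python3 - <<'E'
from h import *
z=np.load('w3.npz');p=z['p'];c=(z['K'],z['di'],z['rv'],z['t'])
cv2.imwrite('pics/w3z.png',cv2.resize(p[160:260,380:560,::-1],None,fx=4.4,fy=4.4,interpolation=cv2.INTER_CUBIC))
E
```

```text
clock: 5.1
eef_pos: [0.5341, 0.0219, 0.1663]
tool_rot: [-0.411, -0.575, -0.409, 0.576]
ft_force: [-0.7, -7.9, 1.5]
grip_width: 0.008
rim 8393 [0.593  0.0009 0.0648]
mark 133 [0.0662 0.0063] ang 5.48
ptr 2190 rmin 0.0699 blade ang 15.62 727
deck ((593.4767456054688, 0.6290817260742188), (199.3412322998047, 199.24717712402344), 6.274952411651611)
hole pred [0.6378 0.0052] [[437.8 219.8]]
```

View pics/w3z.png

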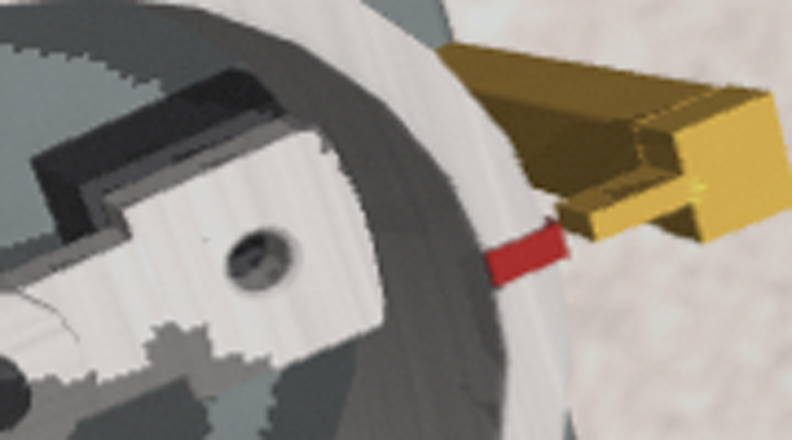

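The mark line, extended, meets the blade within about half a degree. I'll release it, rise, and go over the stand.

```bash
python3 -m creep '[[0,0,0,0,0,0],[0,0,0,0,0,0],[0,0,0,0,0,0],[-2,0,0,0,0,0],[-6,0,0,0,0,0],[-10,0,0,0,0,0],[-12,0,0,0,0,0]]' 0.15 40
python3 - <<'E'
from h import *
print(row([.4385,.2715,.28],-84),r.get_state()['qpos'].round(2))
E
```

```text
clock: 5.85
eef_pos: [0.5346, 0.0237, 0.2895]
tool_rot: [0.412, 0.577, 0.409, -0.574]
ft_force: [-0.6, -0.5, -0.7]
grip_width: 0.0399
[0.89, -17.17, -20.3, 64.99, -0.23, -0.22] [-0.17 -0.01  1.87  0.    1.29  0.16]
```

```bash
python3 -m creep '[[0,-17.2,-20.3,65,0,0],[0,-17.2,-20.3,65,0,0],[0,-17.2,-20.3,65,0,0],[0,-17.2,-20.3,65,0,0],[0,-17.2,-20.3,65,0,0],[0,-17.2,-20.3,65,0,0],[0,-17.2,-20.3,65,0,0],[0,-17.2,-20.3,65,0,0],[0,-17.2,-20.3,65,0,0],[0,-17.2,-20.3,65,0,0]]' -0.2 40
python3 snap.py wrist:w4 scene:s4
```

```text
clock: 6.85
eef_pos: [0.4371, 0.2715, 0.2855]
tool_rot: [-0.038, -0.706, -0.038, 0.706]
ft_force: [0.5, 0.6, -0.2]
grip_width: 0.0562
```

View pics/w4.png

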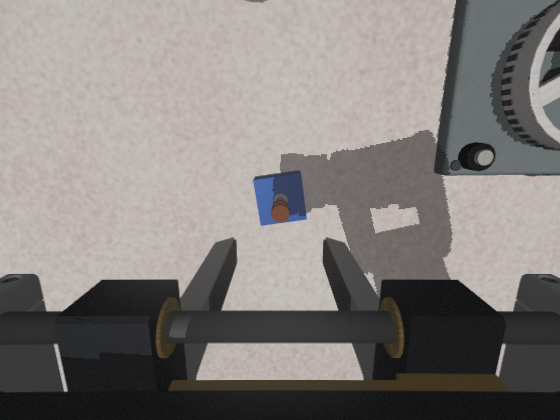

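```bash
python3 - <<'E'
from h import *
z=np.load('s4.npz'); p=z['p']; cv2.imwrite('pics/s4z.png',cv2.resize(p[170:290,210:360,::-1],None,fx=5,fy=5,interpolation=cv2.INTER_CUBIC))
z=np.load('w4.npz'); p=z['p']; d=z['d']; c=(z['K'],z['di'],z['rv'],z['t'])
hsv=cv2.cvtColor(p,cv2.COLOR_RGB2HSV); H,S,V=[hsv[...,i].astype(int) for i in range(3)]
v,u=np.mgrid[0:420,0:560]; o,D=ray(c,np.c_[u.ravel(),v.ravel()]); W=(o+D*d.reshape(-1,1)).reshape(420,560,3)
m=(H<14)&(S>130)&(W[...,2]>.09)&(W[...,2]<.1); k=W[m]; print('orange top',len(k),((k.min(0)+k.max(0))/2).round(4),k.mean(0).round(4))
m=(H>105)&(H<130)&(S>100)&(abs(W[...,2]-.03)<.004); k=W[m]; print(len(k),cv2.minAreaRect((k[:,:2]*1000).astype(np.float32)))
print(tool()[0])
E
```

```text
orange top 33 [0.4383 0.2706 0.0943] [0.4383 0.2692 0.0946]
1670 ((435.23565673828125, 271.229736328125), (56.038455963134766, 54.79494094848633), 14.267812728881836)
[0.43726345 0.27132386 0.28556673]
```

The stand (280,198) and head (281,213) are centred between the fingers. I'll descend and grip.

```bash
python3 -m creep '[[4,0,-0.1,0,0,0],[8,0,-0.1,0,0,0],[11,0,-0.1,0,0,0],[12.3,0,-0.1,0,0,0],[12.3,0,-0.1,0,0,0]]'
python3 -m creep '[[0,0,0,0,0,0],[0,0,0,0,0,0],[0,0,0,0,0,0],[0,0,0,0,0,0],[0,0,0,0,0,0],[0,0,0,0,0,0]]' 1 40
python3 snap.py wrist:w5 side:sd5
```

```text
clock: 7.45
eef_pos: [0.4374, 0.2711, 0.1611]
tool_rot: [-0.037, -0.705, -0.037, 0.707]
ft_force: [0.3, -0.7, 0.1]
grip_width: 0.0563
clock: 8.05
eef_pos: [0.4385, 0.2717, 0.1631]
tool_rot: [0.037, 0.706, 0.037, -0.706]
ft_force: [-0.6, 0.2, 1.8]
grip_width: 0.0171
```

View pics/w5.png

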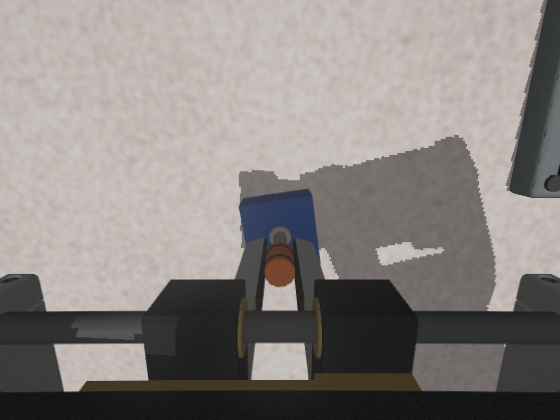

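View pics/s4z.png

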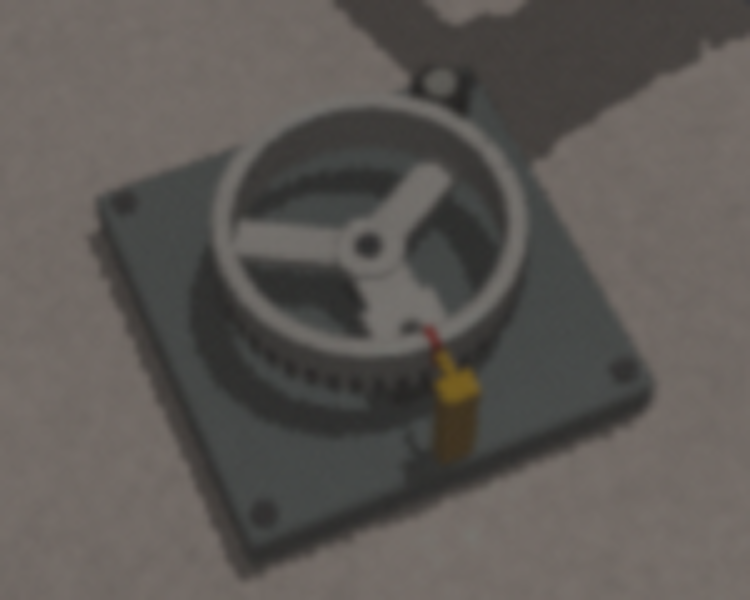

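```bash
python3 - <<'E'
from h import *
z=np.load('w5.npz'); p=z['p']; d=z['d']; c=(z['K'],z['di'],z['rv'],z['t'])
hsv=cv2.cvtColor(p,cv2.COLOR_RGB2HSV); H,S,V=[hsv[...,i].astype(int) for i in range(3)]
v,u=np.mgrid[0:420,0:560]; o,D=ray(c,np.c_[u.ravel(),v.ravel()]); W=(o+D*d.reshape(-1,1)).reshape(420,560,3)
tp,q=tool()
m=(H<16)&(S>130)&(d>0)&(v<300)&(v>235)&(u>255)&(u<305); k=W[m]; print(len(k),k[:,2].max())
mt=m&(W[...,2]>k[:,2].max()-.003); k=W[mt]; mid=(k.min(0)+k.max(0))/2
print('top',mid, 'tool frame',q.inv().apply(mid-tp).round(4), np.ptp(k,0).round(4))
print('cam in tool',q.inv().apply(o-tp))
z=np.load('sd5.npz');p=z['p'];cv2.imwrite('pics/sd5z.png',cv2.resize(p[170:370,200:350,::-1],None,fx=3,fy=3))
E
```

```text
840 0.09684531935770443
top [0.43561265 0.27147984 0.09534544] tool frame [ 0.0678 -0.0001  0.0029] [0.0174 0.0168 0.003 ]
cam in tool [-0.0825316  -0.00015332 -0.07195062]
```

View pics/sd5z.png

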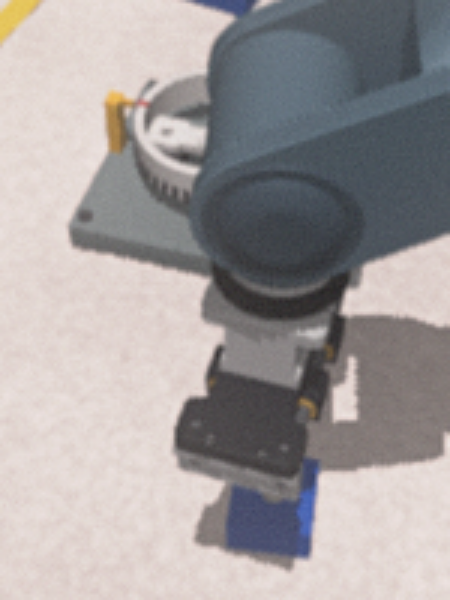

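The pin is gripped (17.1 mm, centred in the jaws). I'll lift it and carry it to just above the hole.

```bash
python3 -m creep '[[-3,0,0,0,0,0],[-6,0,0,0,0,0],[-9,0,0,0,0,0],[-11,0,0,0,0,0],[-11,0,0,0,0,0]]'
python3 - <<'E'
from h import *
print(row([.6408,.0055,.268],-84))
E
```

```text
clock: 8.65
eef_pos: [0.4395, 0.2721, 0.2757]
tool_rot: [0.036, 0.708, 0.037, -0.704]
ft_force: [-0.7, -0.2, 0.2]
grip_width: 0.0172
[0.83, 28.6, -17.24, -0.04, -0.35, 0.08]
```

```bash
python3 -m creep '[[0.8,3,-1.8,0,0,0],[0.8,7,-4.2,0,0,0],[0.8,11,-6.6,0,0,0],[0.8,15,-9,0,0,0],[0.8,19,-11.4,0,0,0],[0.8,23,-13.8,0,0,0],[0.8,26,-15.7,0,0,0],[0.8,28,-16.9,0,0,0],[0.8,28.6,-17.2,0,0,0],[0.8,28.6,-17.2,0,0,0],[0.8,28.6,-17.2,0,0,0]]'
python3 snap.py wrist:w6 side:sd6 scene:s6
python3 - <<'E'
from h import *
for f,b in [('sd6',(210,130,330,280)),('s6',(220,170,360,280))]:
    p=np.load(f+'.npz')['p']; cv2.imwrite(f'pics/{f}z.png',cv2.resize(p[b[1]:b[3],b[0]:b[2],::-1],None,fx=4,fy=4,interpolation=cv2.INTER_CUBIC))
print(tool()[0])
E
```

```text
clock: 9.75
eef_pos: [0.6381, 0.006, 0.2636]
tool_rot: [-0.037, -0.705, -0.037, 0.707]
ft_force: [-0.7, 0.5, -0.8]
grip_width: 0.0176
[0.63837333 0.00619866 0.26454687]
```

View pics/w6.png

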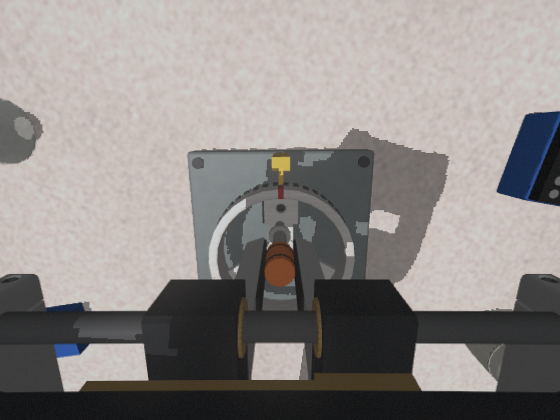

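View pics/sd6z.png

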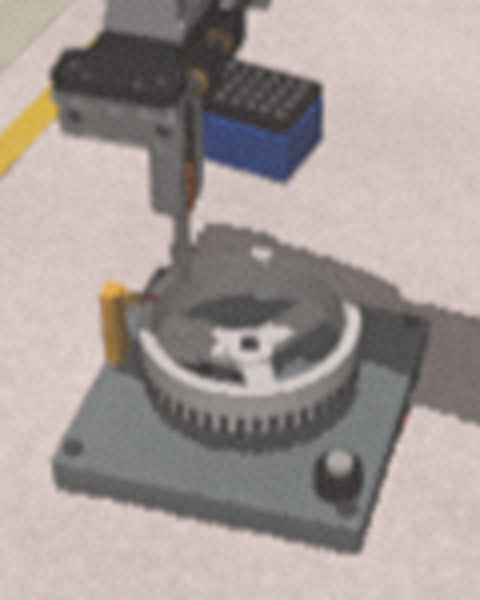

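View pics/s6z.png

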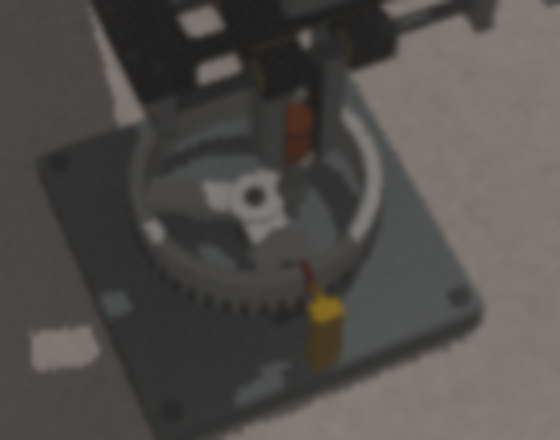

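The wrist view shows the hole at (280,208), the pointer and mark on the same column (281), and the pin collar at (279,235). I'll measure pin against hole in the same camera, so the bias cancels.

```bash
cat > m6.py <<'E'
import sys
from h import *
f=sys.argv[1]
z=np.load(f+'.npz'); p=z['p']; d=z['d']; c=(z['K'],z['di'],z['rv'],z['t'])
g=cv2.cvtColor(p,cv2.COLOR_RGB2GRAY)
cv2.imwrite(f'pics/{f}z.png',cv2.resize(p[150:290,220:340,::-1],None,fx=4.2,fy=4.2,interpolation=cv2.INTER_CUBIC))
hsv=cv2.cvtColor(p,cv2.COLOR_RGB2HSV); H,S,V=[hsv[...,i].astype(int) for i in range(3)]
v,u=np.mgrid[0:420,0:560]; o,D=ray(c,np.c_[u.ravel(),v.ravel()]); W=(o+D*d.reshape(-1,1)).reshape(420,560,3)
tp,q=tool(); T=lambda P:(q.inv().apply(np.atleast_2d(P)-tp)*1000).round(1)
m=(H<16)&(S>130)&(d>0)&(v<300)&(v>240)&(u>255)&(u<305); k=W[m]; mt=k[k[:,2]>k[:,2].max()-.003]; print('head top tool mm',T((mt.min(0)+mt.max(0))/2))
t=T(W.reshape(-1,3)).reshape(420,560,3)
for a,b in [(100,118),(119,124),(124,127),(130,145),(145,156)]:
    m=(abs(t[...,1])<11)&(abs(t[...,2])<14)&(t[...,0]>a)&(t[...,0]<b)&(d>0); k=t[m]
    if len(k): print('x',a,b,len(k),'y',k[:,1].min(),k[:,1].max(),'z',k[:,2].min(),k[:,2].max())
E
python3 m6.py w6
```

```text
head top tool mm [[69.3 -0.   3. ]]
x 100 118 68 y -4.7 4.6 z -2.0 1.5
x 119 124 27 y -4.8 4.8 z -2.0 2.2
x 124 127 20 y -4.9 4.8 z -2.2 2.6
x 130 145 82 y -8.1 8.0 z -5.3 8.3
x 145 156 27 y -3.8 3.7 z -1.3 1.8
```

```bash
sleep 1
```

```text
(no output)
```

View pics/w6z.png

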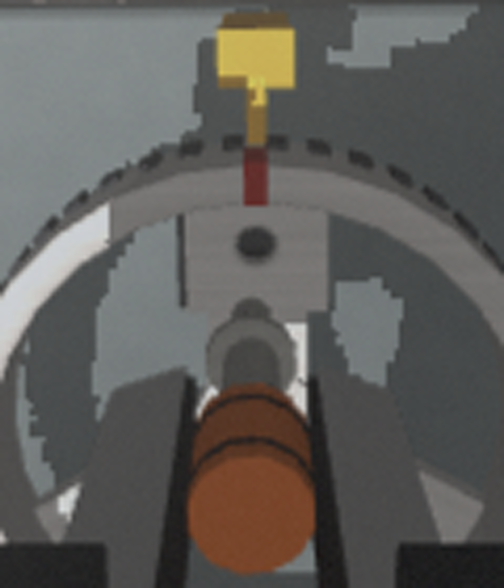

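```bash
python3 - <<'E'
from h import *
z=np.load('w6.npz'); p=z['p']; d=z['d']; c=(z['K'],z['di'],z['rv'],z['t'])
tp,q=tool()
for z0 in(.062,):
    P=plane(c,[[280.95,208.1]],z0); print(P,(q.inv().apply(P-tp)*1000).round(1))
print(d[195:203,272:290].mean(), q.as_matrix()[:,2].round(3),q.as_matrix()[:,0].round(4))
v,u=np.mgrid[200:216,266:272]
o,D=ray(c,np.c_[u.ravel(),v.ravel()]);W=o+D*d[200:216,266:272].reshape(-1,1);print('web z',np.median(W[:,2]))
for ph in [(256,205),(256,150)]:
    P=plane(c,[[220+ph[0]/4.2,150+ph[1]/4.2]],.088);print('mark edge',(q.inv().apply(P-tp)*1000).round(1))
E
```

```text
[[0.63900615 0.00491029 0.062     ]] [[202.5   1.4  -0.6]]
0.27655017 [-0.994 -0.105  0.   ] [-4.e-04  2.e-04 -1.e+00]
web z 0.06240982738224146
mark edge [[176.5   1.3 -15.7]]
mark edge [[176.5   1.3 -27.6]]
```

```bash
python3 -m creep '[[1,0.12,-0.31,0,0,0],[2.5,0.12,-0.31,0,0,0],[3.8,0.12,-0.31,0,0,0],[3.8,0.12,-0.31,0,0,0],[3.8,0.12,-0.31,0,0,0],[3.8,0.12,-0.31,0,0,0]]'
python3 snap.py wrist:w7; python3 m6.py w7; python3 -c "
from h import *
print(tool()[0],r.get_state()['ft_force'])"
```

```text
clock: 10.5
eef_pos: [0.6425, 0.004, 0.2271]
tool_rot: [0.037, 0.706, 0.037, -0.706]
ft_force: [0.2, 0.3, 0.2]
grip_width: 0.017
head top tool mm [[68.2 -0.1  2.8]]
x 100 118 69 y -4.8 4.5 z -2.6 1.3
x 119 124 26 y -4.9 4.6 z -2.3 1.5
x 124 127 19 y -5.0 4.7 z -2.3 2.1
x 130 145 97 y -10.7 10.4 z -13.9 5.5
x 145 156 31 y -3.9 3.7 z -1.8 1.5
[0.64256051 0.00404841 0.22732862] [-0.91455357 -0.37232526 -1.25136944]
```

View pics/w7z.png

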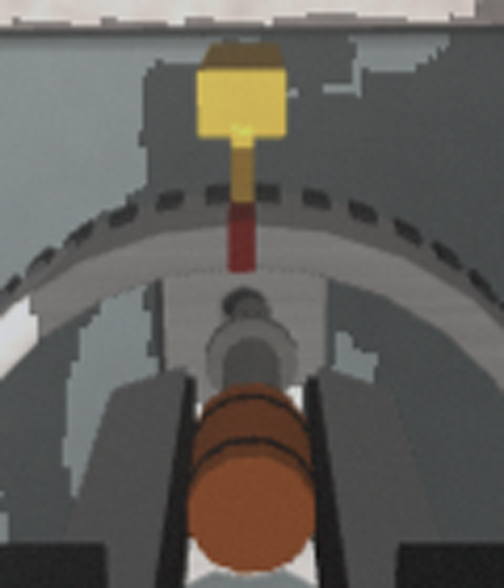

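```bash
python3 -m creep '[[0,0,0,0,0,0],[0,0,0,0,0,0],[0,0,0,0,0,0]]'
python3 snap.py wrist:w8; python3 m6.py w8; python3 -c "
from h import *
p=np.load('w8.npz')['p']; cv2.imwrite('pics/w8zz.png',cv2.resize(p[190:260,240:320,::-1],None,fx=8,fy=8,interpolation=cv2.INTER_CUBIC))
print(tool()[0],r.get_state()['ft_force'])"
```

```text
clock: 10.85
eef_pos: [0.6423, 0.0041, 0.227]
tool_rot: [0.037, 0.706, 0.037, -0.706]
ft_force: [0.5, 0.6, -1.7]
grip_width: 0.0172
head top tool mm [[68.2 -0.1  2.8]]
x 100 118 68 y -4.8 4.6 z -2.9 1.3
x 119 124 34 y -4.9 4.8 z -2.6 1.6
x 124 127 16 y -4.9 4.1 z -2.8 1.0
x 130 145 78 y -10.7 10.5 z -13.9 4.8
x 145 156 31 y -3.9 3.7 z -2.0 1.3
[0.64225762 0.00411195 0.22686398] [0.85861671 0.65110695 0.13088371]
```

View pics/w8zz.png

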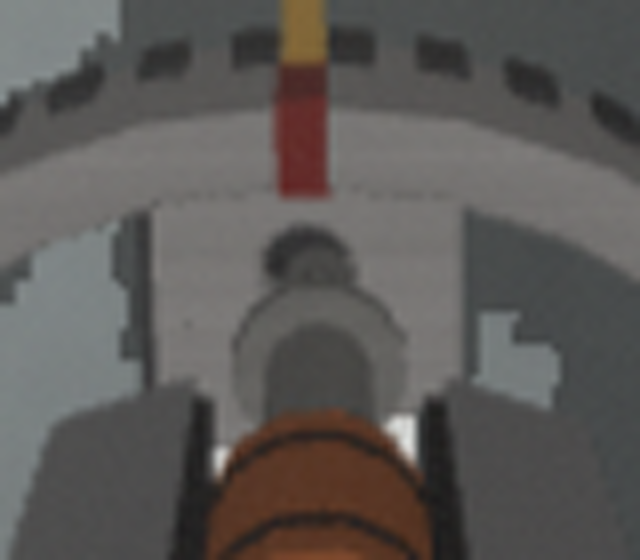

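```bash
python3 - <<'E'
from h import *
z=np.load('w8.npz'); c=(z['K'],z['di'],z['rv'],z['t'])
tp,q=tool()
def f(n,x,y,h): 
    P=plane(c,[[240+x/8,190+y/8]],h); print(n,(q.inv().apply(P-tp)*1000).round(1),P.round(4))
f('hole top edge',306,225,.062); f('hole left',265,262,.062); f('hole right',352,262,.062)
f('rim inner',302,196,.088); f('rim outer',302,108,.088); f('mark L',276,150,.088); f('mark R',328,150,.088)
E
```

```text
hole top edge [[164.9  -1.2  -1.3]] [[0.6435 0.0054 0.062 ]]
hole left [[164.9  -5.7   3. ]] [[0.6388 0.0095 0.062 ]]
hole right [[164.9   3.9   3. ]] [[ 6.398e-01 -1.000e-04  6.200e-02]]
rim inner [[138.9  -1.4 -11.7]] [[0.6538 0.0068 0.088 ]]
rim outer [[138.9  -1.4 -20.5]] [[0.6625 0.0077 0.088 ]]
mark L [[138.9  -4.  -16.3]] [[0.6581 0.0097 0.088 ]]
mark R [[138.9   1.1 -16.3]] [[0.6586 0.0047 0.088 ]]
```

```bash
python3 -m creep '[[0,-0.1,0.13,0,0,0],[0.3,-0.1,0.13,0,0,0],[0.6,-0.1,0.13,0,0,0],[0.8,-0.1,0.13,0,0,0],[0.9,-0.1,0.13,0,0,0],[1,-0.1,0.13,0,0,0],[1,-0.1,0.13,0,0,0]]'
python3 snap.py wrist:w9; python3 -c "
from h import *
p=np.load('w9.npz')['p']; cv2.imwrite('pics/w9zz.png',cv2.resize(p[190:260,240:320,::-1],None,fx=8,fy=8,interpolation=cv2.INTER_CUBIC))
print(tool()[0],r.get_state()['ft_force'])"
```

```text
clock: 11.6
eef_pos: [0.6407, 0.005, 0.2165]
tool_rot: [-0.037, -0.706, -0.037, 0.706]
ft_force: [-0.7, 0.2, -0.4]
grip_width: 0.0173
[0.6408003  0.00496559 0.21658424] [-0.66579093  0.18125411 -0.54944215]
```

View pics/w9zz.png

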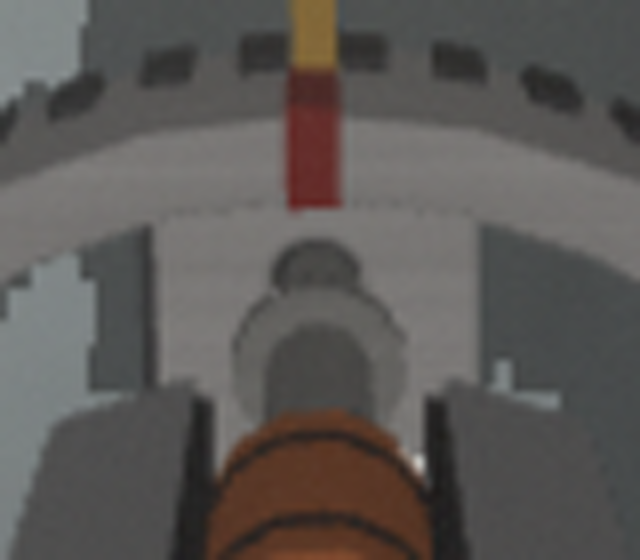

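The shank has entered the hole with no contact force, and the mark is still in line. I'll continue down slowly to the block.

```bash
python3 -m creep '[[0.2,0,0,0,0,0],[0.4,0,0,0,0,0],[0.5,0,0,0,0,0],[0.6,0,0,0,0,0],[0.6,0,0,0,0,0]]'
python3 -m creep '[[0.1,0,0,0,0,0],[0.15,0,0,0,0,0],[0.15,0,0,0,0,0]]'
```

```text
clock: 12.15
eef_pos: [0.6407, 0.005, 0.2105]
tool_rot: [-0.037, -0.706, -0.037, 0.706]
ft_force: [-0.0, 0.3, -0.8]
grip_width: 0.0168
clock: 12.45
eef_pos: [0.6408, 0.005, 0.2092]
tool_rot: [0.037, 0.706, 0.037, -0.706]
ft_force: [0.5, 0.4, -0.7]
grip_width: 0.0174
```

```bash
python3 -m creep '[[0.1,0,0,0,0,0],[0.1,0,0,0,0,0]]'
python3 -m creep '[[0.1,0,0,0,0,0],[0.1,0,0,0,0,0]]'
```

```text
clock: 12.65
eef_pos: [0.6411, 0.005, 0.2089]
tool_rot: [0.037, 0.706, 0.037, -0.706]
ft_force: [-0.9, 0.6, 3.2]
grip_width: 0.0172
clock: 12.85
eef_pos: [0.6413, 0.005, 0.2086]
tool_rot: [0.037, 0.707, 0.037, -0.706]
ft_force: [-1.7, 0.8, 7.4]
grip_width: 0.017
```

Contact with the block is light, at 7 N. I'll ease the pulley counterclockwise, the way the slot appeared to lie.

```bash
python3 -m creep '[[0,-0.05,0,0,0,0],[0,-0.1,0,0,0,0],[0,-0.15,0,0,0,0],[0,-0.15,0,0,0,0]]'
python3 -m creep '[[0,-0.05,0,0,0,0],[0,-0.1,0,0,0,0],[0,-0.1,0,0,0,0]]'
python3 -m creep '[[0,-0.05,0,0,0,0],[0,-0.1,0,0,0,0],[0,-0.1,0,0,0,0]]'
```

```text
clock: 13.25
eef_pos: [0.6412, 0.0058, 0.2086]
tool_rot: [0.038, 0.707, 0.036, -0.706]
ft_force: [-2.3, -2.3, 5.4]
grip_width: 0.017
clock: 13.55
eef_pos: [0.6412, 0.0065, 0.2085]
tool_rot: [0.038, 0.707, 0.036, -0.706]
ft_force: [-1.5, -2.8, 5.1]
grip_width: 0.0171
clock: 13.85
eef_pos: [0.6405, 0.0083, 0.2068]
tool_rot: [0.037, 0.706, 0.037, -0.706]
ft_force: [0.5, -2.9, 1.6]
grip_width: 0.0174
```

The height dropped to 0.2068 and the force fell, so the pin appears to have found the slot at about +3.3 mm. I'll ease it down.

```bash
python3 -m creep '[[0.1,0,0,0,0,0],[0.2,0,0,0,0,0],[0.2,0,0,0,0,0]]'
python3 -m creep '[[0.1,0,0,0,0,0],[0.2,0,0,0,0,0],[0.2,0,0,0,0,0]]'
```

```text
clock: 14.15
eef_pos: [0.6404, 0.0085, 0.2047]
tool_rot: [-0.037, -0.706, -0.037, 0.706]
ft_force: [1.0, -2.1, -0.1]
grip_width: 0.0175
clock: 14.45
eef_pos: [0.6404, 0.0085, 0.203]
tool_rot: [-0.037, -0.706, -0.037, 0.706]
ft_force: [2.3, -3.2, -0.4]
grip_width: 0.0172
```

```bash
python3 -m creep '[[0.15,0,0,0,0,0],[0.3,0,0,0,0,0],[0.45,0,0,0,0,0],[0.5,0,0,0,0,0],[0.5,0,0,0,0,0]]'
python3 -m creep '[[0.1,0,0,0,0,0],[0.2,0,0,0,0,0],[0.2,0,0,0,0,0]]'
```

```text
clock: 14.95
eef_pos: [0.6404, 0.0084, 0.198]
tool_rot: [-0.037, -0.706, -0.037, 0.706]
ft_force: [0.0, -2.3, 0.2]
grip_width: 0.0173
clock: 15.25
eef_pos: [0.6404, 0.0085, 0.196]
tool_rot: [-0.037, -0.706, -0.037, 0.706]
ft_force: [0.8, -2.8, 0.9]
grip_width: 0.0173
```

```bash
python3 -m creep '[[0.05,0,0,0,0,0],[0.1,0,0,0,0,0],[0.1,0,0,0,0,0]]'
python3 -m creep '[[0.05,0,0,0,0,0],[0.1,0,0,0,0,0],[0.1,0,0,0,0,0]]'
```

```text
clock: 15.55
eef_pos: [0.6405, 0.0085, 0.1952]
tool_rot: [0.037, 0.706, 0.037, -0.706]
ft_force: [1.2, -2.8, 0.7]
grip_width: 0.0172
clock: 15.85
eef_pos: [0.6407, 0.0085, 0.1951]
tool_rot: [0.037, 0.706, 0.037, -0.706]
ft_force: [-0.2, -2.7, 5.2]
grip_width: 0.0174
```

The pin stops at 0.1951 with 5 N, about 14 mm below first contact, which is the home depth. I'll press slightly to confirm, then release and back off.

```bash
python3 -m creep '[[0.05,0,0,0,0,0],[0.1,0,0,0,0,0],[0.1,0,0,0,0,0]]'
python3 -m creep '[[0,0,0,0,0,0],[0,0,0,0,0,0],[0,0,0,0,0,0],[0,0,0,0,0,0],[0,0,0,0,0,0]]' 0.1 40
python3 -m creep '[[-1,0,0,0,0,0],[-3,0,0,0,0,0],[-6,0,0,0,0,0],[-10,0,0,0,0,0],[-12,0,0,0,0,0],[-12,0,0,0,0,0],[-12,0,0,0,0,0]]'
python3 snap.py wrist:w10 side:sd10 scene:s10; python3 -c "
from h import *
p=np.load('w10.npz')['p']; cv2.imwrite('pics/w10z.png',cv2.resize(p[140:290,200:360,::-1],None,fx=4,fy=4,interpolation=cv2.INTER_CUBIC))
p=np.load('sd10.npz')['p']; cv2.imwrite('pics/sd10z.png',cv2.resize(p[160:280,200:330,::-1],None,fx=5,fy=5,interpolation=cv2.INTER_CUBIC))
"
```

```text
clock: 16.15
eef_pos: [0.6409, 0.0085, 0.1951]
tool_rot: [0.037, 0.706, 0.037, -0.706]
ft_force: [-2.2, -2.1, 10.7]
grip_width: 0.017
clock: 16.65
eef_pos: [0.6402, 0.0087, 0.1927]
tool_rot: [-0.037, -0.706, -0.037, 0.706]
ft_force: [-0.1, 0.0, -0.4]
grip_width: 0.0422
clock: 17.35
eef_pos: [0.6403, 0.0085, 0.3131]
tool_rot: [0.037, 0.706, 0.037, -0.706]
ft_force: [-0.1, 0.0, -0.5]
grip_width: 0.0421
```

View pics/w10z.png

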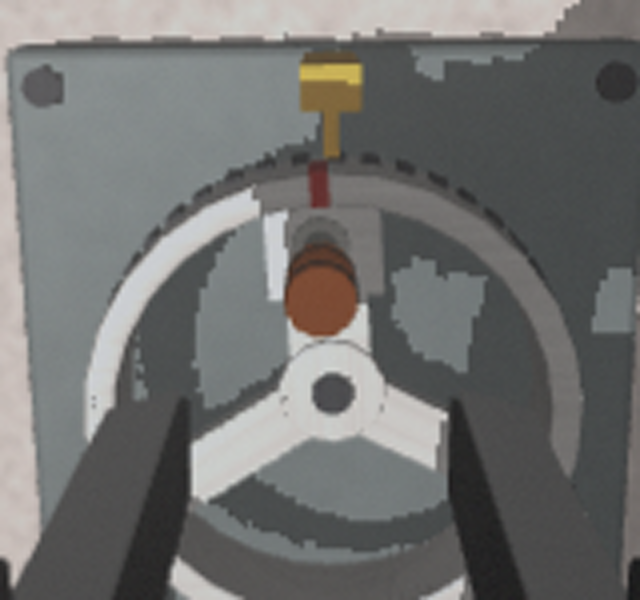

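View pics/sd10z.png

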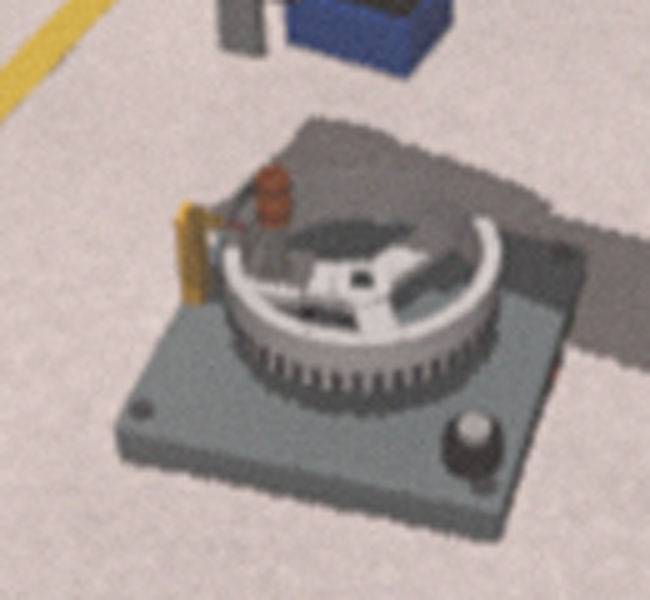

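View pics/s10.png

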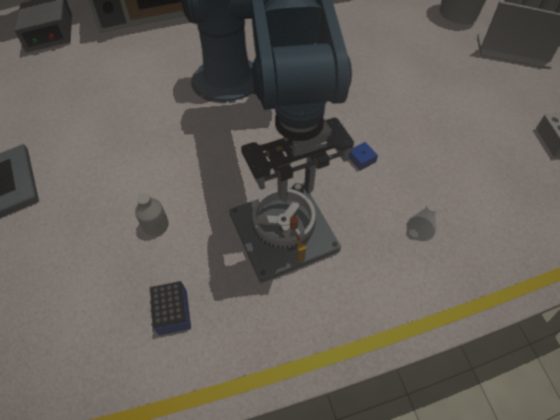

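The pin stands upright in the hole, with its head at zoomed (320,300). The mark sits slightly counterclockwise of the pointer, as the socket dictates, and the bystanders haven't moved. One depth check of the head's height, then I'll hand in.

```bash
python3 - <<'E'
from h import *
for f in ['w10','s10','sd10']:
    z=np.load(f+'.npz'); p=z['p']; d=z['d']; c=(z['K'],z['di'],z['rv'],z['t'])
    hsv=cv2.cvtColor(p,cv2.COLOR_RGB2HSV); H,S,V=[hsv[...,i].astype(int) for i in range(3)]
    v,u=np.mgrid[0:420,0:560]; o,D=ray(c,np.c_[u.ravel(),v.ravel()]); W=(o+D*d.reshape(-1,1)).reshape(420,560,3)
    m=(H<14)&(S>120)&(np.hypot(W[...,0]-.64,W[...,1]-.008)<.03)&(W[...,2]>.095); k=W[m]; print(f,len(k),'z p95',np.percentile(k[:,2],[50,95]).round(4))
r.hand_in(); print(r.get_state()['clock'])
E
```

```text
w10 251 z p95 [0.1263 0.1275]
s10 54 z p95 [0.1248 0.1269]
sd10 41 z p95 [0.1203 0.1267]
the job is handed in; nothing more can be done
the job is handed in; nothing more can be done
```

The pin is fully home in the socket and the job is handed in, with the gripper open and clear of everything. It took about 17.5 s of the 67 s allowed.

- **Pulley:** I pinched the rim on the robot side and turned it about 37° clockwise, until the mark lined up with the pointer to within about half a degree by camera.
- **Pin:** I gripped the pin in its stand and lowered it through the hole onto the block, touching at about 7 N. Easing the pulley about 3.3 mm counterclockwise, it dropped into the slot. It then slid down almost freely and stopped 13.8 mm below first contact (14 mm expected). A final check press read 10.7 N, well under the 30 N limit.
- **Final checks:** All three cameras put the top of the head at about 126–127 mm above the bench; home is 126 mm. In the last scene view the bottle, tip box and flask looked unmoved; I did not measure them.

**Disagreements:**
- The mark now sits about 3 mm counterclockwise of the pointer, because the true socket is offset that way.
- The wrist camera read about 3 mm short in x compared with the other two cameras, so I aimed the pin at the hole by comparing both in the same picture.

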